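# Load a bevelled foot in the dowelling jig and lock the toggle clamp

### The job

Load the bevelled beech foot into the dowelling jig: lay it in the cradle with its square end towards the metal bush block, slide it along until that end bears lightly against the block, then push the toggle clamp's handle all the way down until it locks, so that the foot is driven fully home on the bed. Work by feel, forcing neither the foot nor the clamp, and leave everything else on the bench where it is.

Things in the scene. Friction and masses are not known exactly. Their poses are not given: they have to be found in the camera images.
- foot_center (a point): The foot to load: pale beech block 36 mm wide (its x), 110 long (its y), 44 high (its z), 100 to 180 g. The +y end (heel) is square; at the -y end (toe) the top is bevelled over the last 30 mm of length down to 20 mm high. This point is its centre, 22 mm above its underside. It stands on the table on its underside; grip it across its 36 mm width, near the middle.
- foot_heel (a point): Centre of the foot's square heel face, 55 mm along the foot's +y from its centre, 22 mm above its underside.
- jig: Dowel-drilling jig, fixed to the table: plywood base 150 (x) by 270 mm (y), 18 mm thick. Origin: on the table, below where the centre of the loaded foot belongs; +y runs along the cradle to the bush block. Toe end: toggle clamp on a riser (y -158 to -74 mm), its arm swung up, then reaching to 180 mm above the table at y -70 to -140 mm.
- cradle_bed (a point): Middle of the cradle's dark wooden bed, 30 mm above the table over the jig's origin, axes as the jig's. Bed 38 mm wide between two pairs of beech cheeks (y -52 to -25 and 25 to 52 mm): 38 mm apart, so 1 mm play each side of the foot, tops 16 mm above the bed, inner top edges chamfered 5 mm. The 50 mm gaps between the pairs are room for fingers. Open at the toe end, 15 mm spare length.
- eject (a point): Middle between the two steel spring ejector pads (24 by 10 mm, at y -32 and 32 mm of the jig), at the level of their tops, 5 mm above the bed. A foot laid in rests on them, underside 35 mm and centre 57 mm above the table; the clamp must drive it down 5 mm on to the bed (centre at 52 mm), which takes about 15 N on the foot.
- bush_block: Metal drill-bush block across the cradle's +y end, 56 mm wide, 24 thick, top 70 mm above the table. Origin: foot of the face that the heel must bear on, 18 mm above the table, 55 mm along +y from the jig's origin; its y points away from the cradle. A touch of 3 to 10 N is right; any push of the foot on the jig by hand must stay under 30 N, laying it in included.
- bush_face (a point): Middle of the bush block's face towards the cradle, 52 mm above the table: where the centre of the heel comes to bear. Axes as the jig's.
- clamp_handle (a joint): Toggle clamp handle (rad): 0 is down and locked (level, pointing along the jig's -y); about 1 to 1.1 is open (raised so much). Pushed down, it swings the linked arm over; from about 0.6 it drops until the rubber tip lies on the foot at about 0.36, then resists with up to 7 N (at 110 mm), snaps over centre at about 0.05 on to a hard stop at 0 and stays. Keep every push on it under 30 N.
- handle_pivot (a point): Axis of the handle: 128 mm along the jig's -y from its origin, 72 mm above the table; the axis is parallel to the jig's x. Axes as the jig's.
- handle_grip (a point): On the handle's black grip: on the middle line of its upper face, 110 mm from the pivot along the handle, 7 mm above its centre line. Its y axis points along the handle to the pivot, z out of the upper face. The grip is 18 mm wide, 14 thick, from 44 to 130 mm from the pivot.
- mallet: Bystander: beech joiner's mallet, head 60 x 110 x 70 mm, 270 mm long, lying down; leave it alone. Origin on its underside.
- chisel: Bystander: bench chisel lying flat, 255 mm long; leave it alone. Origin on its underside.
- glue: Bystander: white glue bottle, 56 mm across, 150 mm tall, standing; leave it alone. Origin at the middle of its underside.
- block_plane: Bystander: small steel block plane, 160 x 48 mm, 55 mm high; leave it alone. Origin at the middle of its underside.
- try_square: Bystander: try square lying flat, dark stock 100 mm, steel blade 150 mm; leave it alone. Origin on its underside.
- sanding_block: Bystander: cork sanding block 110 x 62 x 34 mm; leave it alone. Origin at the middle of its underside.
- rail_offcut: Bystander: flat rectangular offcut without a bevel, 62 x 170 x 30 mm, dark wood; too wide for the cradle; leave it alone. Origin at the middle of its underside.
Things that resemble listed ones, but are neither listed nor needed, are in the scene too. Leave any green look-alike of the part that bears foot_center alone.

How it is judged (in metres and radians):
On the way:
1. with the clamp still open, the foot lies in the cradle on the ejector pads and its square end bears on the bush block with at least 2 N (x of foot_center in the frame of jig between -0.003 and 0.003 m and angle between the y axis of foot_center and the y axis of jig, either way round below 0.05 rad and angle between the z axis of foot_center and the z axis of jig, either way round below 0.05 rad and y of foot_heel in the frame of bush_face above -0.0015 m and z of foot_center in the frame of jig below 0.0605 m and contact force between foot and bush_block above 2 N and value of joint clamp_handle above 0.6 rad), for 0.1 s.
At the end, for the whole second after the job is handed in: The foot lies still in the cradle, in line with it (within 0.05 rad and 3 mm), its underside on the bed (within 1.5 mm), its square end at the bush block (within 1.5 mm), and the clamp handle is down and locked (below 0.03 rad) (x of foot_center in the frame of jig between -0.003 and 0.003 m and angle between the y axis of foot_center and the y axis of jig, either way round below 0.05 rad and angle between the z axis of foot_center and the z axis of jig, either way round below 0.05 rad and y of foot_heel in the frame of bush_face above -0.0015 m and z of foot_center in the frame of jig below 0.0535 m and value of joint clamp_handle below 0.03 rad and linear speed of foot below 0.01 m/s); the robot touches nothing.
It fails at once if the foot is pressed against the jig by hand with more than 30 N while the clamp is open (contact force between foot and jig above 30 N and value of joint clamp_handle above 0.6 rad).
It fails at once if the robot pushes on the jig or its clamp with more than 30 N (contact force between any of the fingers, the arm and jig above 30 N).
It fails at once if a bystander is moved by more than 20 mm (distance of any of mallet, chisel, glue, block_plane, try_square, sanding_block, rail_offcut from where it was at the start of the episode above 0.02 m).
It also fails if it takes over 54 s, if anything falls off the work surface, if the arm or the gripper's body presses on something with over 40 N, if the wrist force passes 120 N, or if a joint passes its speed limit or range.

### The arm

A 6-joint arm with a two-finger parallel gripper is mounted at the origin on the work surface. World frame = base frame: x ahead of the robot, y to its left, z up, the work surface at z = 0. Lengths are in m, angles in degrees, forces in N, time in s.
With the tool pointing down it reaches from about 0.425 to 0.925 m from the base axis. Payload 12.5 kg.
Tool frame: the origin (TCP) lies on the centre line of the jaws, within the pads' length; the fingertips stand 14 mm ahead of it and the grasp point (between the pads) lies 5 mm behind it (manip.tip_extent is the distance from the TCP to the fingertips, in m); z points along the fingers, y is the line along which they close (so a half turn about z gives the same grasp; the last joint's range is limited). The gripper opens to 85 mm and grips with 20 to 120 N. Pads are 22 mm wide; open, the fingers measure 114 mm over their backs; the gripper's body (76 mm by 85 mm) begins 54 mm behind the grasp point. The pads swing forward as they close: fully open they stand 13 mm farther back than shut.
Start: joints at [-74.691, 28.126, 89.318, -0, 62.55, -6.05], TCP at [0.228, -0.582, 0.245] pointing down, gripper open.
Joint ranges: [-177.58, 177.58], [-47.91, 125.51], [2.72, 160], [-65.01, 245.01], [3.68, 167.84], [-153.87, 153.87]. Speed limits (degrees/s): [127.2, 127.2, 159.86, 180, 180, 180].

### API

Orientations are given as a 3x3 rotation matrix whose columns are the frame's x, y, z axes.
In Python, from cell import manip gives the robot as it stands.
- The arm moves only by the shell command python3 -m handwheel 'ROWS' [FORCE]. ROWS is JSON, a list of rows, each a list of 3 entries, a list of its own where there are three numbers: the opening, from -1 (shut) to 1 (fully open), so that 0 is half open, then the shift along the tool's x, y, z in units of 30 mm (1.0 is 30 mm), then the turn about the tool's z in degrees. In form: [[gripper, [dx, dy, dz], roll], ...]. A call has 1 to 12 rows; each row shifts and turns the commanded pose from where the row before left it, along the tool's axes as they then stand; what a row does not reach is not made up. A row lasts 1/8 s, in which the tool goes at most 62.5 mm and 10.7 degrees, less where a joint would pass 70% of its speed; a pose out of reach is approached as far as the arm can. A call is refused whole if a number of a shift passes 1 or a number of a turn 10.7, either way. A call with a gripper value outside its range is refused whole. The fingers move at their own pace and stop on an object; FORCE is the grip in N (left out, the last holds). Time passes only in rows, so rows that do not move let the fingers close. It gives the time, the measured TCP pose, the force, the opening and the grip force at its end, in the units of the state.
- manip.get_obs(): the state, without advancing time (a new reading comes with each control period).
- manip.read_camera(name): name is "side" or "top" or "wrist"; returns (picture, depth): 420x560x3 uint8, red, green, blue; 420x560 float32, m along the optical axis (not along the pixel's ray), 0 where there is no reading.
- manip.camera_info(name): a dict with "fx", "fy", "cx", "cy" (pixels), "R" (3x3) and "t" (3): a world point X has camera coordinates R X + t; the wrist camera has in their place "mount" (4x4, takes a point from camera to tool coordinates, whose origin is the TCP and whose axes are the flange's). Camera axes: x right, y down, z forward; pixel columns grow to the right and rows downward; lengths in m; the calibration is good to about 2 mm. The wrist camera is an equidistant fisheye: a pixel r from the principal point sees the ray r / f radians off the axis. A picture is of the moment at which its call begins: read the wrist's pose just before it. camera_info takes no time and is no camera call.
- manip.sign_off(): hands the job in; it is judged then, once.
The state is a dict: "clock": time; "q": joint angles; "qd": joint speeds; "effort": joint torques, N m; "tool_pos": TCP position; "orientation": TCP orientation; "contact_force": force on the tool from outside, world axes, zero at the start; "wrist_torque": the same for the moment, N m; "grip_width": opening from 0.0 (shut) to 1.0 (fully open); "finger_force": force on a finger pad.
Only numpy, scipy, OpenCV 4.12 (cv2) and the standard library are available. Lean on these libraries where they do the work, as an engineer would, in place of code of your own. Each camera call takes 0.05 s, during which the arm holds its last target. There are 200 camera calls.

## Working session

There is one attempt and no reset: what is moved stays moved. The work goes in short steps, Python scripts to look and compute and a shell command to move; the robot and the scene stay as the last step left them, time stands still between calls to the robot, and variables do not carry over. Pictures are saved under pics/ and viewed, at most 10 in all, crops included, and the job is handed in when it is done.

```bash
mkdir -p pics; ls
cat > h.py <<'E'
import numpy as np, cv2
from cell import manip
def snap(n):
    p,d=manip.read_camera(n); cv2.imwrite(f'pics/{n}.png',p[:,:,::-1]); np.save(f'{n}.npy',d); return p,d
def px(n,u,v,d=None):
    c=manip.camera_info(n); d=np.load(f'{n}.npy') if d is None else d
    w=d[int(v)-1:int(v)+2,int(u)-1:int(u)+2]; z=np.median(w[w>0])
    return np.array(c['R']).T@(np.array([(u-c['cx'])/c['fx']*z,(v-c['cy'])/c['fy']*z,z])-np.array(c['t']))
E
python3 - <<'E'
from h import *
for n in('top','side'):
    p,d=snap(n); c=manip.camera_info(n); print(n,{k:np.round(v,3).tolist() for k,v in c.items()})
    cv2.imwrite(f'pics/{n}_1.png',cv2.resize(p[:,:,::-1],(800,600)))
print(manip.get_obs())
E
```

```text
pics
top {'fx': 505.445, 'fy': 505.445, 'cx': 282.965, 'cy': 201.767, 'R': [[-0.012, -1.0, 0.001], [-0.999, 0.012, -0.041], [0.041, -0.001, -0.999]], 't': [0.052, 0.57, 1.312]}
side {'fx': 420.274, 'fy': 420.274, 'cx': 277.334, 'cy': 208.942, 'R': [[-0.987, -0.162, 0.018], [-0.121, 0.652, -0.749], [0.109, -0.741, -0.663]], 't': [0.586, 0.086, 1.268]}
{'clock': 0.1, 'q': array([-7.46895458e+01,  2.81608911e+01,  8.93472385e+01, -1.80854656e-03,
        6.25489132e+01, -6.05046075e+00]), 'qd': array([-0.05862105, -0.13293645, -0.12430663, -0.0765295 ,  0.03766262,
       -0.06139704]), 'effort': array([ 2.07906211e-03, -6.19446802e+01, -2.62025374e+01, -1.04896367e-04,
        2.94578756e-03, -2.06158359e-05]), 'tool_pos': array([ 0.22761553, -0.58187691,  0.24478039]), 'orientation': array([[ 9.31299211e-01,  3.64254988e-01, -2.89899901e-04],
       [ 3.64255095e-01, -9.31298726e-01,  9.52853790e-04],
       [ 7.70983370e-05, -9.92989499e-04, -9.99999504e-01]]), 'contact_force': array([ 0.2808937 ,  0.16256912, -0.36942113]), 'wrist_torque': array([ 0.04967261, -0.05242854,  0.01864094]), 'finger_force': 0.0, 'grip_width': 1.003342420579912}
```

View pics/top_1.png

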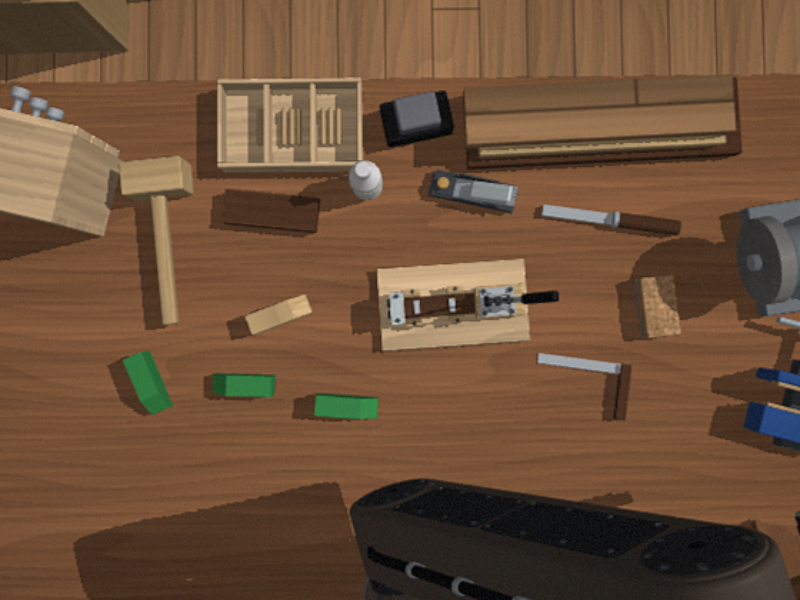

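View pics/side_1.png

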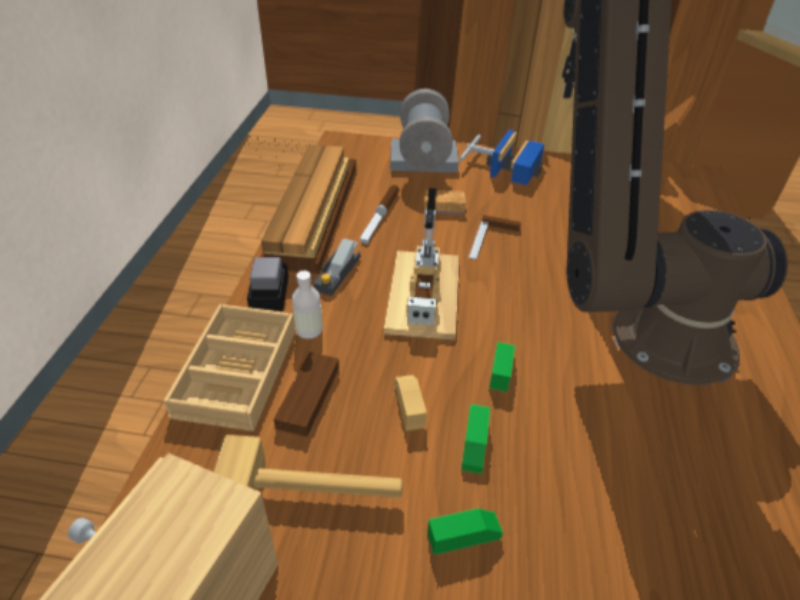

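Top view: the foot is at about (278,315), the jig at (453,305) with the bush block left (world +y) and the clamp right. The green look-alikes are below. Next I'll enlarge both and measure by depth.

Run:
```python
from h import *
p=cv2.imread('pics/top.png'); d=np.load('top.npy')
a=p[200:240,165:225]; b=p[175:250,260:395]
out=np.zeros((600,800,3),np.uint8)
a=cv2.resize(a,None,fx=4.5,fy=4.5,interpolation=2); b=cv2.resize(b,None,fx=5.5,fy=5.5,interpolation=2)
out[:a.shape[0],:a.shape[1]]=a; out[185:185+b.shape[0],:b.shape[1]]=b
cv2.imwrite('pics/crop1.png',out)
c=manip.camera_info('top'); R=np.array(c['R']);t=np.array(c['t'])
vv,uu=np.mgrid[:420,:560]; C=np.stack([(uu-c['cx'])/c['fx']*d,(vv-c['cy'])/c['fy']*d,d],-1)
W=(C-t)@R; np.save('W.npy',W)
def box(m):
    P=W[m][:,:2].astype(np.float32); r=cv2.minAreaRect(P); print(m.sum(),np.round(W[m].mean(0),4),np.round(r[0],4),np.round(r[1],4),round(r[2],2)); print(np.round(cv2.boxPoints(r),4).tolist())
f=np.zeros(d.shape,bool); f[200:240,165:225]=1
z=W[...,2]
print('table z',np.median(z[380-20:380,100:150]),np.median(z[215:235,240:255]))
print('foot');box(f&(z>.01)); box(f&(z>.038))
j=np.zeros(d.shape,bool); j[175:250,255:375]=1
print('base');box(j&(z>.012)&(z<.024)); print('bush');j[:,300:]=0;box(j&(z>.06))
for n,u,v in(('padL',417,307),('padR',452,304),('bed',435,307),('handle end',555,297)): print(n,np.round(px('top',u*.7,v*.7),4))
```

```text
table z -0.0005087278757541609 -0.0004116234769559905
foot
658 [0.5261 0.2703 0.0571] [0.5339 0.1909] [0.0612 0.2841] 5.29
[[0.4902999997138977, 0.3294999897480011], [0.5164999961853027, 0.04659999907016754], [0.5774999856948853, 0.052299998700618744], [0.5512999892234802, 0.3352000117301941]]
486 [0.5223 0.2806 0.0674] [0.531  0.1906] [0.0549 0.2841] 5.18
[[0.49079999327659607, 0.3296000063419342], [0.5164999961853027, 0.04659999907016754], [0.5712000131607056, 0.051600001752376556], [0.5454999804496765, 0.3346000015735626]]
base
3857 [ 0.5397 -0.0379  0.0179] [ 0.5404 -0.0412] [0.1501 0.27  ] 3.38
[[0.45750001072883606, 0.08910000324249268], [0.4733999967575073, -0.18039999902248383], [0.6233000159263611, -0.17159999907016754], [0.6074000000953674, 0.09799999743700027]]
bush
237 [0.5329 0.0595 0.1608] [0.5342 0.0625] [0.0562 0.0288] 4.67
[[0.5049999952316284, 0.07460000365972519], [0.5073999762535095, 0.045899998396635056], [0.5633999705314636, 0.05050000175833702], [0.5609999895095825, 0.07919999957084656]]
padL [0.5351 0.0228 0.0366]
padR [ 0.5398 -0.0403  0.0335]
bed [ 0.5348 -0.0099  0.0281]
handle end [ 0.5462 -0.1933  0.1902]
```

View pics/crop1.png

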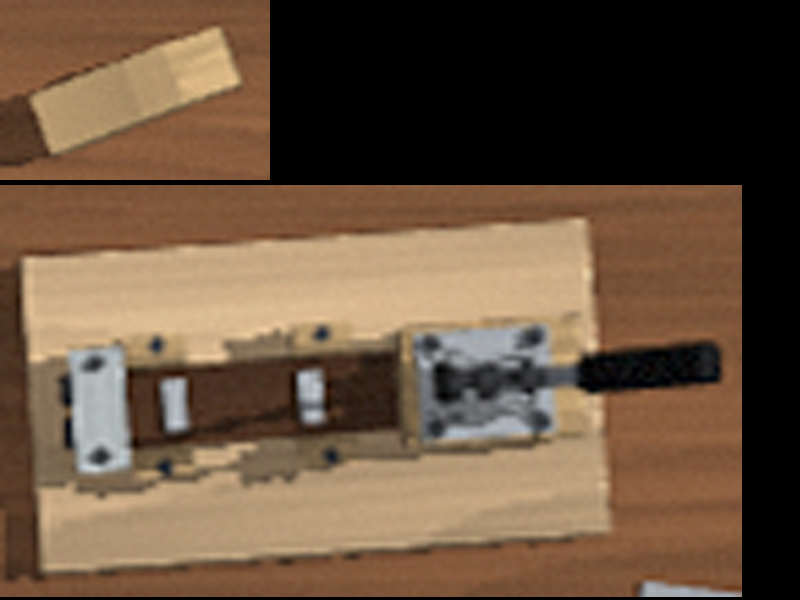

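Crop: the foot's heel is left/low (40,125 in the crop) and its bevel is on the right, so its +y already points towards the bush. The box measurements include depth outliers, so I'll filter them.

Run:
```python
from h import *
W=np.load('W.npy'); z=W[...,2]
def box(n,v0,v1,u0,u1,z0,z1):
    m=np.zeros(z.shape,np.uint8); m[v0:v1,u0:u1]=((z>z0)&(z<z1))[v0:v1,u0:u1]
    k,l,s,_=cv2.connectedComponentsWithStats(m); i=1+s[1:,4].argmax(); m=l==i
    r=cv2.minAreaRect(W[m][:,:2].astype(np.float32)); print(n,m.sum(),np.round(W[m].mean(0),4),np.round(r[1],4),round(r[2],2)); print(np.round(cv2.boxPoints(r),4).tolist())
box('foot top',203,240,165,222,.038,.048)
box('foot all',203,240,165,222,.012,.048)
box('bush',175,250,265,300,.064,.076)
box('padL',205,225,285,300,.033,.04)
box('padR',203,223,308,322,.033,.04)
box('riser',175,250,330,362,.05,.07)
# foot outline by colour
p=cv2.imread('pics/top.png')[200:240,165:225]; h=cv2.cvtColor(p,cv2.COLOR_BGR2HSV)
m=((h[...,2]>140)&(h[...,0]<25)).astype(np.uint8); k,l,s,_=cv2.connectedComponentsWithStats(m); i=1+s[1:,4].argmax()
r=cv2.minAreaRect(np.argwhere(l==i)[:,::-1].astype(np.float32)); print(s[i],r, (cv2.boxPoints(r)+[165,200]).tolist())
t=z[203:240:4,168:222:5]; print(np.round(t*1000).astype(int))
c=manip.camera_info('wrist');print(c)
```

```text
foot top 455 [0.5224 0.2852 0.0432] [0.0364 0.0908] 20.45
[[0.4900999963283539, 0.32019999623298645], [0.5217999815940857, 0.23520000278949738], [0.555899977684021, 0.24789999425411224], [0.5242000222206116, 0.3330000042915344]]
foot all 625 [0.5263 0.2732 0.0391] [0.0365 0.1113] 20.33
[[0.4900999963283539, 0.32030001282691956], [0.5286999940872192, 0.2159000039100647], [0.5629000067710876, 0.22859999537467957], [0.5242999792098999, 0.3330000042915344]]
bush 215 [0.5342 0.0604 0.0701] [0.0556 0.0239] 3.38
[[0.5058000087738037, 0.07079999893903732], [0.5072000026702881, 0.04690000042319298], [0.5626999735832214, 0.050200000405311584], [0.5612999796867371, 0.07410000264644623]]
padL 29 [0.5382 0.0261 0.036 ] [0.012  0.0268] 68.6
[[0.5236999988555908, 0.025599999353289604], [0.5486999750137329, 0.015799999237060547], [0.5530999898910522, 0.02710000053048134], [0.5281000137329102, 0.03680000081658363]]
padR 38 [ 0.5424 -0.0382  0.0353] [0.0158 0.0384] 89.73
[[0.5238999724388123, -0.0471000000834465], [0.5622000098228455, -0.04729999974370003], [0.5623000264167786, -0.03150000050663948], 
[... 679 characters left out ...]
2 -1 -4 46 41 44 40 31 28 -1]
 [-1 -1 42 38 44 42 44 40 40 35 -2]
 [ 0 42 41 41 42 48 48 46 -2 -1  0]
 [-2  1 43 46 47 44 -3  0  1  4 -5]
 [-4  2 46 42  0  0 -1  4  2  2  1]
 [ 3 -5 -3  2  3  0  2 -1 -6 -1 -4]
 [ 1  0  0  0  2 -1 -3  2 -2  2  3]]
{'fx': 325.19226210127806, 'fy': 325.19226210127806, 'cx': 281.2201232028853, 'cy': 210.0535722987576, 'mount': array([[ 2.07441681e-04, -9.60533671e-01, -2.78163663e-01,
         7.11660861e-02],
       [ 9.99999909e-01,  9.57193514e-05,  4.15223186e-04,
        -1.71026691e-04],
       [-3.72210206e-04, -2.78163724e-01,  9.60533604e-01,
        -1.29504277e-01],
       [ 0.00000000e+00,  0.00000000e+00,  0.00000000e+00,
         1.00000000e+00]])}
```

```bash
python3 -m handwheel '[[1,[1,0,-0.5],0],[1,[1,0,-0.5],0],[1,[1,0,-0.5],0],[1,[1,0,0],0],[1,[1,0,0],0],[1,[1,0,0],0],[1,[0.6,-1,0],0],[1,[0.6,-1,0],0],[1,[0.6,-1,0],0],[1,[0.6,-1,0],0],[1,[0.6,-1,0],0],[1,[0.6,-1,0],0]]' 30
python3 -m handwheel '[[1,[0.6,-1,0],0],[1,[0.6,-1,0],0],[1,[0.6,-1,0],0],[1,[0.6,-1,0],0],[1,[0.6,-1,0],0],[1,[0.6,-1,0],0],[1,[0.6,-1,0],0],[1,[0.6,-1,0],0],[1,[0.6,-1,0],0],[1,[0.6,-1,0],0],[1,[0.6,-1,0],0],[1,[0.6,-1,0],0]]'
python3 -m handwheel '[[1,[0.6,-1,0],0],[1,[0.6,-1,0],0],[1,[0.6,-1,0],-10],[1,[0,0,0],-10],[1,[0,0,0],-10],[1,[0,0,0],-10],[1,[0,0,0],-10],[1,[0,0,0],-10],[1,[0,0,0],-10],[1,[0,0,0],-10],[1,[0,0,0],-8.9],[1,[0,0,0],0]]'
cat >> h.py <<'E'
JO=np.array([.5383,-.0063]); JY=3.38
def go(xy,z,yaw):  # needed shift in tool units to bring tool x (yaw deg), TCP xy,z
    o=manip.get_obs(); R=np.array(o['orientation']); d=np.array([*xy,z])-o['tool_pos']
    y=np.degrees(np.arctan2(R[1,0],R[0,0])); print('t',round(o['clock'],2),'pos',np.round(o['tool_pos'],4),'yaw',round(y,2),'shift u',np.round(R.T@d/.03,3),'roll',round(y-yaw,2),'F',np.round(o['contact_force'],1),'w',round(o['grip_width'],3),'ff',round(o['finger_force'],1))
def jig(y=0,x=0):
    a=np.radians(JY); return JO+x*np.array([np.cos(a),np.sin(a)])+y*np.array([-np.sin(a),np.cos(a)])
E
python3 - <<'E'
from h import *
go([.5265,.2744],.12,110.3)
E
```

```text
clock: 1.6
tool_pos: [0.4303, -0.3083, 0.2901]
orientation: [[0.931, 0.364, -0.0], [0.364, -0.931, 0.0], [-0.0, -0.0, -1.0]]
contact_force: [0.8, -0.5, -0.5]
grip_width: 1.0
finger_force: 0.0
clock: 3.1
tool_pos: [0.5003, 0.1056, 0.2901]
orientation: [[0.931, 0.364, -0.0], [0.364, -0.931, -0.0], [-0.0, 0.0, -1.0]]
contact_force: [0.7, -0.4, -0.5]
grip_width: 0.997
finger_force: 0.0
clock: 4.6
tool_pos: [0.5178, 0.2079, 0.29]
orientation: [[-0.345, 0.939, -0.0], [0.939, 0.345, -0.0], [-0.0, -0.001, -1.0]]
contact_force: [-0.2, 1.5, -1.0]
grip_width: 0.997
finger_force: 0.0
t 4.6 pos [0.5178 0.2079 0.29  ] yaw 110.2 shift u [1.982 1.041 5.667] roll -0.1 F [-0.2  1.5 -1. ] w 0.997 ff 0.0
```

```bash
python3 -m handwheel '[[1,[1,0.5,0.9],0],[1,[0.98,0.54,0.9],0],[1,[0,0,0.9],0],[1,[0,0,0.9],0],[1,[0,0,0.9],0],[1,[0,0,0.9],0],[1,[0,0,0],0]]'
python3 - <<'E'
from h import *
go([.5265,.2744],.021,110.3)
p,d=snap('wrist'); cv2.imwrite('pics/w1.png',p[:,:,::-1])
E
```

```text
clock: 5.48
tool_pos: [0.5258, 0.2741, 0.1266]
orientation: [[-0.343, 0.939, -0.003], [0.939, 0.343, -0.001], [-0.0, -0.004, -1.0]]
contact_force: [0.3, 0.6, 0.9]
grip_width: 0.998
finger_force: 0.0
t 5.47 pos [0.5258 0.2741 0.1266] yaw 110.08 shift u [2.000e-03 3.800e-02 3.521e+00] roll -0.22 F [0.3 0.6 0.9] w 0.998 ff 0.0
```

View pics/w1.png

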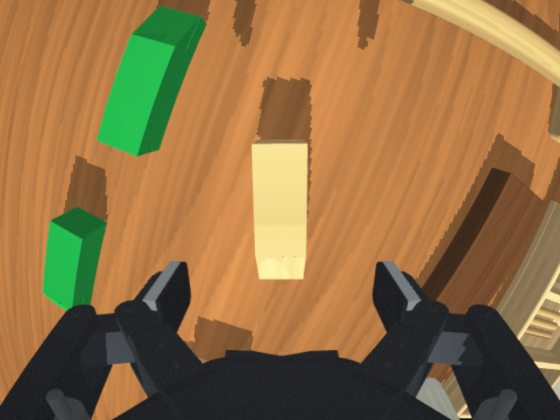

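Wrist view: the foot is centred between the pads (column 280, rows 140–280) and in line with the tool. I'll go down and grip.

```bash
python3 -m handwheel '[[1,[0,0.03,0.9],-0.1],[1,[0,0,0.9],0],[1,[0,0,0.9],0],[1,[0,0,0.5],0],[1,[0,0,0.3],0],[1,[0,0,0],0],[-1,[0,0,0],0],[-1,[0,0,0],0],[-1,[0,0,0],0],[-1,[0,0,0],0],[-1,[0,0,0],0],[-1,[0,0,0],0]]' 40
python3 -m handwheel '[[-1,[0,0,0],0],[-1,[0,0,0],0]]'
python3 - <<'E'
from h import *
go([.5265,.2744],.021,110.3)
E
```

```text
clock: 7.02
tool_pos: [0.5276, 0.2748, 0.0238]
orientation: [[-0.348, 0.938, 0.001], [0.938, 0.348, 0.0], [-0.0, 0.001, -1.0]]
contact_force: [-0.8, -0.5, 6.4]
grip_width: 0.421
finger_force: 41.1
clock: 7.28
tool_pos: [0.5276, 0.2748, 0.0238]
orientation: [[-0.348, 0.938, 0.001], [0.938, 0.348, 0.0], [-0.0, 0.001, -1.0]]
contact_force: [-2.1, 0.0, 5.4]
grip_width: 0.412
finger_force: 41.1
t 7.28 pos [0.5276 0.2748 0.0238] yaw 110.35 shift u [ 0.001 -0.039  0.094] roll 0.05 F [-2.1  0.   5.4] w 0.412 ff 41.1
```

```bash
python3 -m handwheel '[[-1,[0,0,-0.3],0],[-1,[0,0,-0.7],0],[-1,[0,0,-0.9],0],[-1,[0,0,-0.9],0],[-1,[0,0,-0.8],0],[-1,[0,0,0],8.5],[-1,[0,0,0],8.5],[-1,[0,0,0],0]]'
python3 - <<'E'
from h import *
go(jig(-.005),.13,93.38)
E
```

```text
clock: 8.28
tool_pos: [0.5273, 0.2747, 0.1316]
orientation: [[-0.06, 0.998, 0.0], [0.998, 0.06, -0.0], [-0.0, 0.0, -1.0]]
contact_force: [-0.2, -0.2, -1.0]
grip_width: 0.414
finger_force: 40.2
t 8.28 pos [0.5273 0.2747 0.1316] yaw 93.42 shift u [-9.538 -0.193  0.053] roll 0.04 F [-0.2 -0.2 -1. ] w 0.414 ff 40.2
```

```bash
python3 -m handwheel '[[-1,[-0.9,-0.03,0],0],[-1,[-0.9,-0.03,0],0],[-1,[-0.9,-0.03,0],0],[-1,[-0.9,-0.03,0],0],[-1,[-0.9,-0.03,0],0],[-1,[-0.9,-0.03,0],0],[-1,[-0.9,0,0],0],[-1,[-0.9,0,0],0],[-1,[-0.9,0,0],0],[-1,[-0.9,0,0],0],[-1,[-0.5,0,0],0],[-1,[0,0,0],0]]'
python3 - <<'E'
from h import *
go(jig(-.005),.13,93.38)
p,d=snap('wrist'); cv2.imwrite('pics/w2.png',cv2.resize(p[:,:,::-1],(800,600)))
p,d=snap('side'); cv2.imwrite('pics/s2.png',cv2.resize(p[120:270,220:400,::-1],(720,600),interpolation=2))
E
```

```text
clock: 9.78
tool_pos: [0.5388, -0.0106, 0.1313]
orientation: [[-0.059, 0.998, -0.0], [0.998, 0.059, -0.0], [-0.0, -0.0, -1.0]]
contact_force: [0.1, 0.5, -0.8]
grip_width: 0.417
finger_force: 40.2
t 9.78 pos [ 0.5388 -0.0106  0.1313] yaw 93.37 shift u [-0.022 -0.007  0.043] roll -0.01 F [ 0.1  0.5 -0.8] w 0.417 ff 40.2
```

View pics/w2.png

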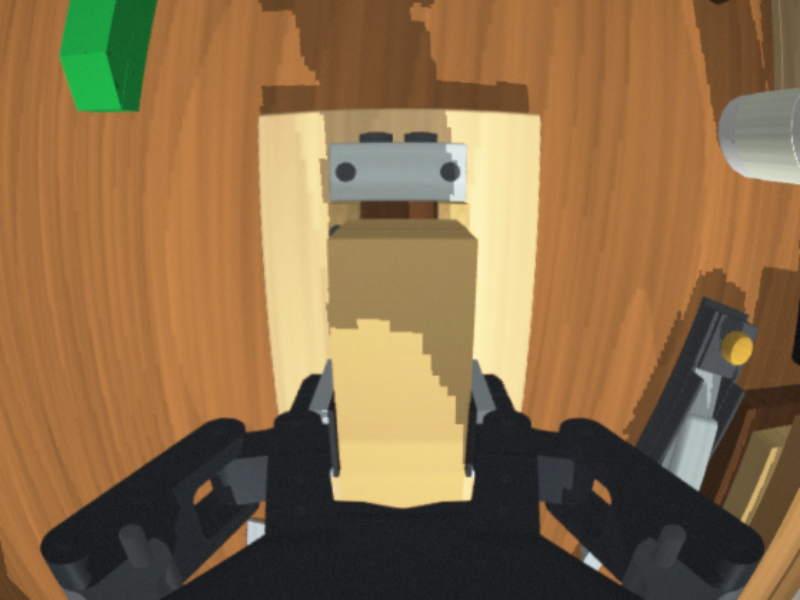

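View pics/s2.png

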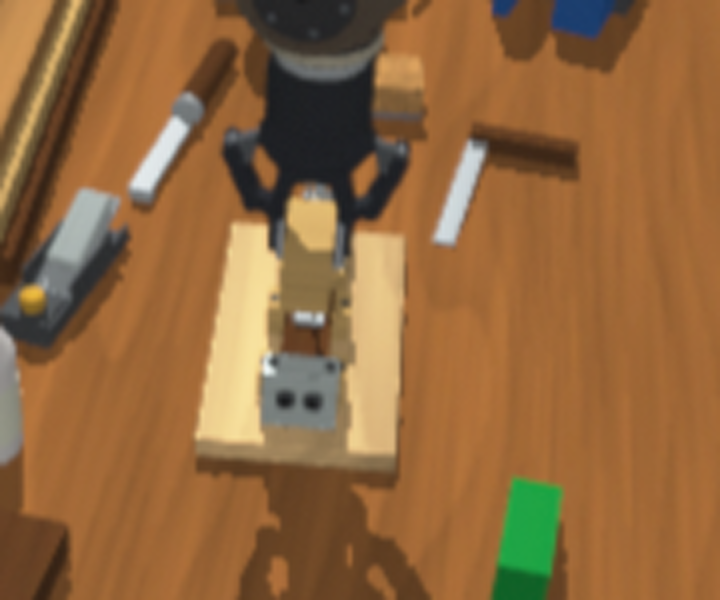

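Wrist view: bush near top edge at (330,201)–(467,201), heel top edge at (328,239)–(477,238), foot aligned with the jig. I'll turn these into tool coordinates.

```bash
cat >> h.py <<'E'
def wr(u,v,zt):  # wrist pixel -> tool xyz on plane tool z=zt
    c=manip.camera_info('wrist'); M=c['mount']; a=np.array([(u-c['cx']),(v-c['cy'])])/c['fx']; r=np.hypot(*a)
    ray=M[:3,:3]@np.array([*(a/r*np.sin(r)),np.cos(r)]); o=M[:3,3]; return o+ray*(zt-o[2])/ray[2]
E
python3 - <<'E'
from h import *
for n,u,v,z in(('bushL',330,201,.0613),('bushR',467,201,.0613),('bush far L',331,143,.0613),('heelL',328,239,-.0202),('heelR',477,238,-.0202),('heel botL',345,220.5,.0238),('heelbotR',458,220.5,.0238),('baseL',259,115,.1133),('baseR',540,115,.1133)):
    print(n,np.round(wr(u*.7,v*.7,z)*1000,1))
E
```

```text
bushL [ 58.1 -29.1  61.3]
bushR [58.1 27.3 61.3]
bush far L [ 82.1 -28.3  61.3]
heelL [ 54.5 -17.2 -20.2]
heelR [ 54.7  18.5 -20.2]
heel botL [ 54.  -18.4  23.8]
heelbotR [54.  19.2 23.8]
baseL [102.4 -75.  113.3]
baseR [102.2  73.4 113.3]
```

```bash
python3 -m handwheel '[[-1,[0,-0.02,0.6],0],[-1,[0,0,0.6],0],[-1,[0,0,0.5],0],[-1,[0,0,0.25],0],[-1,[0,0,0],0]]'
python3 -m handwheel '[[-1,[0,0,0.06],0],[-1,[0,0,0.06],0],[-1,[0,0,0],0]]'
python3 -m handwheel '[[-1,[0,0,0.06],0],[-1,[0,0,0.06],0],[-1,[0,0,0],0]]'
```

```text
clock: 10.5
tool_pos: [0.5381, -0.0099, 0.0725]
orientation: [[-0.059, 0.998, -0.001], [0.998, 0.059, 0.0], [0.0, -0.001, -1.0]]
contact_force: [0.6, -0.8, -1.4]
grip_width: 0.415
finger_force: 40.2
clock: 10.88
tool_pos: [0.5382, -0.0102, 0.0693]
orientation: [[-0.059, 0.998, 0.0], [0.998, 0.059, -0.0], [-0.0, 0.0, -1.0]]
contact_force: [-0.7, 0.5, -1.5]
grip_width: 0.418
finger_force: 40.2
clock: 11.25
tool_pos: [0.5381, -0.0101, 0.0654]
orientation: [[-0.059, 0.998, -0.0], [0.998, 0.059, -0.0], [-0.0, -0.0, -1.0]]
contact_force: [0.6, 0.6, -1.2]
grip_width: 0.413
finger_force: 40.2
```

```bash
python3 -m handwheel '[[-1,[0,0,0.05],0],[-1,[0,0,0.05],0],[-1,[0,0,0],0]]'
python3 -m handwheel '[[-1,[0,0,0.05],0],[-1,[0,0,0],0]]'
python3 -m handwheel '[[-1,[0,0,0.03],0],[-1,[0,0,0],0]]'
```

```text
clock: 11.62
tool_pos: [0.538, -0.0101, 0.0624]
orientation: [[-0.059, 0.998, -0.0], [0.998, 0.059, -0.0], [-0.0, -0.0, -1.0]]
contact_force: [-0.5, 0.0, -2.0]
grip_width: 0.416
finger_force: 40.3
clock: 11.88
tool_pos: [0.538, -0.0102, 0.0609]
orientation: [[-0.059, 0.998, -0.0], [0.998, 0.059, -0.0], [-0.0, -0.0, -1.0]]
contact_force: [-1.2, 0.5, -1.6]
grip_width: 0.414
finger_force: 40.3
clock: 12.12
tool_pos: [0.538, -0.0101, 0.0601]
orientation: [[-0.059, 0.998, -0.0], [0.998, 0.059, -0.0], [-0.0, -0.0, -1.0]]
contact_force: [-2.2, -0.1, -1.6]
grip_width: 0.414
finger_force: 40.3
```

```bash
python3 -m handwheel '[[-1,[0,-0.01,0.03],0],[-1,[0,0,0],0]]'
python3 -m handwheel '[[-1,[0,0,0.03],0],[-1,[0,0,0],0]]'
python3 -m handwheel '[[-1,[0,0,0.02],0],[-1,[0,0,0],0]]'
```

```text
clock: 12.38
tool_pos: [0.538, -0.0102, 0.0593]
orientation: [[-0.059, 0.998, 0.0], [0.998, 0.059, -0.0], [-0.0, 0.0, -1.0]]
contact_force: [-0.7, -0.1, -0.6]
grip_width: 0.417
finger_force: 40.3
clock: 12.62
tool_pos: [0.538, -0.0102, 0.0587]
orientation: [[-0.059, 0.998, 0.001], [0.998, 0.059, -0.0], [-0.0, 0.001, -1.0]]
contact_force: [-2.7, -0.3, 4.6]
grip_width: 0.417
finger_force: 41.2
clock: 12.88
tool_pos: [0.538, -0.0102, 0.0583]
orientation: [[-0.059, 0.998, 0.001], [0.998, 0.059, -0.0], [-0.0, 0.001, -1.0]]
contact_force: [-2.6, -0.5, 6.9]
grip_width: 0.417
finger_force: 41.3
```

```bash
python3 -m handwheel '[[-1,[0.04,-0.01,-0.01],0],[-1,[0.04,0,0],0],[-1,[0,0,0],0]]'
python3 -m handwheel '[[-1,[0.02,0,0],0],[-1,[0,0,0],0]]'
python3 -m handwheel '[[-1,[0.01,0,0],0],[-1,[0,0,0],0]]'
```

```text
clock: 13.25
tool_pos: [0.5378, -0.0082, 0.0587]
orientation: [[-0.059, 0.998, 0.001], [0.998, 0.059, -0.001], [-0.001, 0.001, -1.0]]
contact_force: [-1.9, -3.4, 5.5]
grip_width: 0.418
finger_force: 41.2
clock: 13.5
tool_pos: [0.5378, -0.0076, 0.0587]
orientation: [[-0.059, 0.998, 0.001], [0.998, 0.059, -0.001], [-0.001, 0.001, -1.0]]
contact_force: [-1.6, -3.8, 6.5]
grip_width: 0.416
finger_force: 41.2
clock: 13.75
tool_pos: [0.5378, -0.0073, 0.0587]
orientation: [[-0.059, 0.998, 0.001], [0.998, 0.059, -0.001], [-0.001, 0.001, -1.0]]
contact_force: [-2.6, -5.5, 5.4]
grip_width: 0.419
finger_force: 41.2
```

```bash
python3 -m handwheel '[[-1,[0.01,0,0],0],[-1,[0,0,0],0]]'
python3 -m handwheel '[[-1,[0.01,0,0],0],[-1,[0,0,0],0]]'
python3 -m handwheel '[[-1,[0.01,0,0],0],[-1,[0,0,0],0]]'
```

```text
clock: 14.0
tool_pos: [0.5378, -0.0071, 0.0587]
orientation: [[-0.059, 0.998, 0.001], [0.998, 0.059, -0.001], [-0.001, 0.001, -1.0]]
contact_force: [-2.0, -4.5, 6.2]
grip_width: 0.415
finger_force: 41.2
clock: 14.25
tool_pos: [0.5378, -0.007, 0.0587]
orientation: [[-0.059, 0.998, 0.001], [0.998, 0.059, -0.001], [-0.001, 0.001, -1.0]]
contact_force: [-2.3, -7.5, 6.0]
grip_width: 0.42
finger_force: 41.2
clock: 14.5
tool_pos: [0.5378, -0.007, 0.0587]
orientation: [[-0.059, 0.998, 0.002], [0.998, 0.059, -0.001], [-0.001, 0.001, -1.0]]
contact_force: [-2.7, -10.8, 5.7]
grip_width: 0.418
finger_force: 41.2
```

```bash
python3 -m handwheel '[[-1,[0,0,0],0],[-1,[0,0,0],0]]'
python3 -m handwheel '[[0,[0,0,0],0],[0,[0,0,0],0],[0.3,[0,0,0],0],[0.3,[0,0,0],0]]'
python3 - <<'E'
from h import *
go(jig(0),.18,93.38)
p,d=snap('wrist'); cv2.imwrite('pics/w3.png',cv2.resize(p[:,:,::-1],(800,600)))
E
```

```text
clock: 14.75
tool_pos: [0.5378, -0.007, 0.0587]
orientation: [[-0.059, 0.998, 0.001], [0.998, 0.059, -0.001], [-0.001, 0.001, -1.0]]
contact_force: [-2.7, -9.8, 6.8]
grip_width: 0.415
finger_force: 41.2
clock: 15.25
tool_pos: [0.5373, -0.0059, 0.0581]
orientation: [[-0.059, 0.998, 0.0], [0.998, 0.059, -0.0], [-0.0, 0.0, -1.0]]
contact_force: [0.9, -0.4, 0.4]
grip_width: 0.648
finger_force: 0.0
t 15.25 pos [ 0.5373 -0.0059  0.0581] yaw 93.37 shift u [-0.016  0.032 -4.065] roll -0.01 F [ 0.9 -0.4  0.4] w 0.648 ff 0.0
```

View pics/w3.png

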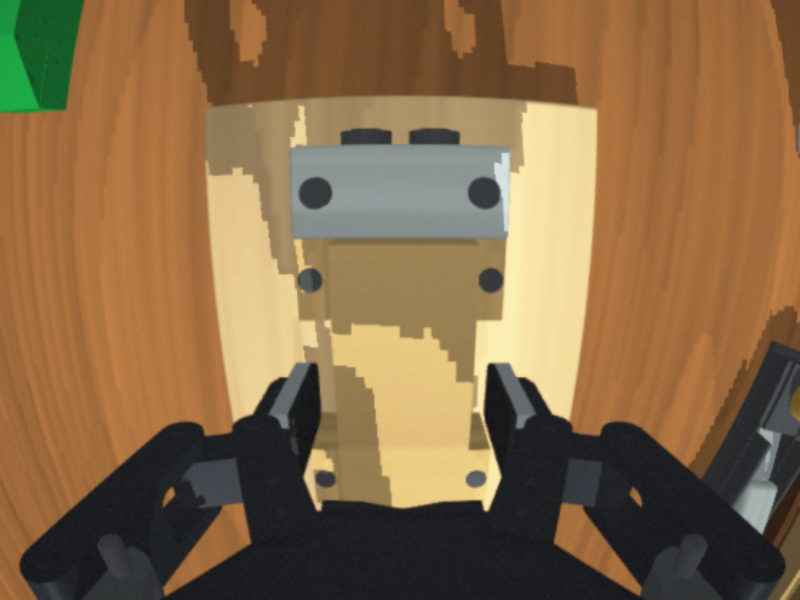

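The foot bears on the bush and lies between the cheeks. Now I'll retract, shut the gripper and go above the handle.

```bash
python3 -m handwheel '[[0.3,[0,0,-0.4],0],[0.3,[0,0,-0.9],0],[0.3,[0,0,-0.9],0],[0.3,[0,0,-0.9],0],[0.3,[0,0,-0.9],0],[-1,[0,0,-0.9],0],[-1,[0,0,-0.9],0],[-1,[0,0,-0.9],0],[-1,[0,0,-0.9],0],[-1,[0,0,-0.6],0],[-1,[0,0,0],0]]' 60
python3 -m handwheel '[[-1,[-0.9,0,0],0],[-1,[-0.9,0,0],0],[-1,[-0.9,0,0],0],[-1,[-0.9,0,0],0],[-1,[-0.9,0,0],0],[-1,[-0.9,0,0],0],[-1,[0,0,0],0]]' 60
python3 - <<'E'
from h import *
go(jig(-.1697),.20,93.38)
p,d=snap('wrist'); cv2.imwrite('pics/w4.png',cv2.resize(p[:,:,::-1],(800,600)))
E
```

```text
clock: 16.68
tool_pos: [0.5374, -0.0059, 0.3058]
orientation: [[-0.059, 0.998, 0.003], [0.998, 0.059, -0.0], [-0.001, 0.003, -1.0]]
contact_force: [0.2, -0.5, -0.7]
grip_width: -0.0
finger_force: 0.0
clock: 17.55
tool_pos: [0.5464, -0.1688, 0.3031]
orientation: [[-0.057, 0.998, -0.001], [0.998, 0.057, 0.0], [0.001, -0.001, -1.0]]
contact_force: [-0.7, 0.3, -0.7]
grip_width: 0.003
finger_force: 0.0
t 17.55 pos [ 0.5464 -0.1688  0.3031] yaw 93.25 shift u [-0.234  0.054  3.437] roll -0.13 F [-0.7  0.3 -0.7] w 0.003 ff 0.0
```

View pics/w4.png

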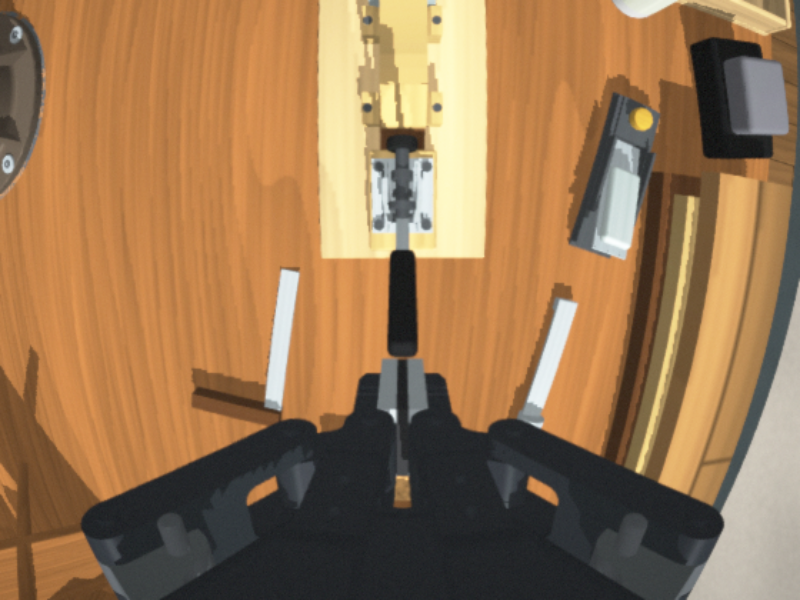

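```bash
python3 - <<'E'
from h import *
print(wr(402*.7,352*.7,.303-.187)*1e3, wr(402*.7,251*.7,.303-.115)*1e3); print(manip.tip_extent)
d=np.load('wrist.npy')
for v in (345,320,290,260): print(v,d[int(v*.7)-1:int(v*.7)+2,281])
E
python3 -m handwheel '[[-1,[-0.12,0.03,0.9],0],[-1,[-0.11,0.02,0.9],0],[-1,[0,0,0.8],0],[-1,[0,0,0.3],0],[-1,[0,0,0],0]]'
```

```text
[-31.10785541   0.64975786 116.        ] [ 14.29854494   0.68205153 188.        ]
0.014
345 [0.26272643 0.2637922  0.26333708]
320 [0.27520955 0.274535   0.2740637 ]
290 [0.29169667 0.29213247 0.29009825]
260 [0.31135762 0.31192756 0.30899605]
clock: 18.23
tool_pos: [0.5487, -0.1739, 0.217]
orientation: [[-0.059, 0.998, -0.001], [0.998, 0.059, 0.0], [0.0, -0.001, -1.0]]
contact_force: [-0.3, 0.3, -0.3]
grip_width: 0.005
finger_force: 0.0
```

```bash
python3 -m handwheel '[[-1,[0,0,0.6],0],[-1,[0,0,0.35],0],[-1,[0,0,0],0]]'
python3 -m handwheel '[[-1,[0,0,0.1],0],[-1,[0,0,0],0]]'
python3 -m handwheel '[[-1,[-0.1,0,0.06],0],[-1,[-0.1,0,0.06],0],[-1,[0,0,0],0]]'
python3 -m handwheel '[[-1,[-0.1,0,0.06],0],[-1,[-0.1,0,0.06],0],[-1,[0,0,0],0]]'
```

```text
clock: 18.6
tool_pos: [0.5486, -0.1744, 0.1886]
orientation: [[-0.059, 0.998, -0.0], [0.998, 0.059, 0.0], [0.0, -0.0, -1.0]]
contact_force: [0.5, 0.3, 0.2]
grip_width: 0.0
finger_force: 0.0
clock: 18.85
tool_pos: [0.5488, -0.1745, 0.1859]
orientation: [[-0.059, 0.998, 0.0], [0.998, 0.059, -0.0], [-0.0, 0.0, -1.0]]
contact_force: [-0.9, 0.2, 0.6]
grip_width: 0.002
finger_force: 0.0
clock: 19.23
tool_pos: [0.549, -0.1808, 0.1818]
orientation: [[-0.058, 0.998, -0.0], [0.998, 0.058, -0.0], [-0.0, -0.0, -1.0]]
contact_force: [-0.4, 1.0, 0.3]
grip_width: 0.0
finger_force: 0.0
clock: 19.6
tool_pos: [0.5494, -0.1867, 0.1782]
orientation: [[-0.058, 0.998, -0.0], [0.998, 0.058, -0.0], [-0.0, -0.0, -1.0]]
contact_force: [-0.0, -0.2, 1.0]
grip_width: -0.0
finger_force: 0.0
```

```bash
python3 -m handwheel '[[-1,[-0.15,0,0.11],0],[-1,[-0.14,0,0.12],0],[-1,[-0.14,0,0.12],0],[-1,[0,0,0],0]]'
python3 -m handwheel '[[-1,[-0.13,0,0.13],0],[-1,[-0.13,0,0.14],0],[-1,[-0.12,0,0.14],0],[-1,[0,0,0],0]]'
python3 -m handwheel '[[-1,[-0.09,0,0.12],0],[-1,[-0.08,0,0.12],0],[-1,[-0.08,0,0.13],0],[-1,[0,0,0],0]]'
python3 - <<'E'
from h import *
go(jig(-.2122),.1435,93.38)
p,d=snap('side'); cv2.imwrite('pics/s3.png',cv2.resize(p[90:240,220:400,::-1],(720,600),interpolation=2))
E
```

```text
clock: 20.1
tool_pos: [0.55, -0.1997, 0.1674]
orientation: [[-0.058, 0.998, -0.001], [0.998, 0.058, 0.0], [0.0, -0.001, -1.0]]
contact_force: [-0.1, 0.2, -0.3]
grip_width: -0.003
finger_force: 0.0
clock: 20.6
tool_pos: [0.5506, -0.211, 0.1551]
orientation: [[-0.058, 0.998, -0.001], [0.998, 0.058, 0.0], [0.0, -0.001, -1.0]]
contact_force: [0.2, 0.1, 0.7]
grip_width: 0.001
finger_force: 0.0
clock: 21.1
tool_pos: [0.5511, -0.2183, 0.1441]
orientation: [[-0.058, 0.998, -0.001], [0.998, 0.058, 0.0], [0.0, -0.001, -1.0]]
contact_force: [-0.0, 0.9, -0.6]
grip_width: 0.004
finger_force: 0.0
t 21.1 pos [ 0.5511 -0.2183  0.1441] yaw 93.35 shift u [ 0.007 -0.01   0.02 ] roll -0.03 F [-0.   0.9 -0.6] w 0.004 ff 0.0
```

View pics/s3.png

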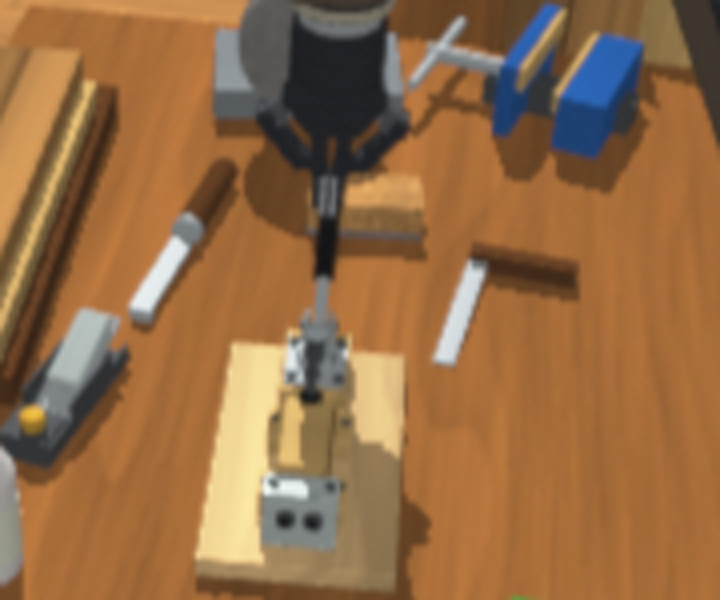

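The side view shows the handle moving down under the fingertips with the clamp arm swinging over the foot. I'll continue down the arc.

```bash
python3 -m handwheel '[[-1,[-0.07,0,0.13],0],[-1,[-0.07,0,0.13],0],[-1,[-0.07,0,0.13],0],[-1,[0,0,0],0]]'
python3 -m handwheel '[[-1,[-0.05,0,0.12],0],[-1,[-0.05,0,0.13],0],[-1,[-0.05,0,0.13],0],[-1,[0,0,0],0]]'
python3 -m handwheel '[[-1,[-0.04,0,0.12],0],[-1,[-0.03,0,0.12],0],[-1,[-0.03,0,0.12],0],[-1,[0,0,0],0]]'
```

```text
clock: 21.65
tool_pos: [0.5515, -0.2246, 0.1324]
orientation: [[-0.058, 0.998, -0.001], [0.998, 0.058, 0.0], [0.0, -0.001, -1.0]]
contact_force: [0.4, -0.6, -0.1]
grip_width: -0.004
finger_force: 0.0
clock: 22.15
tool_pos: [0.552, -0.2293, 0.1214]
orientation: [[-0.058, 0.998, 0.0], [0.998, 0.058, -0.0], [-0.0, 0.0, -1.0]]
contact_force: [0.2, 0.6, 5.5]
grip_width: -0.001
finger_force: 2.3
clock: 22.65
tool_pos: [0.5522, -0.2324, 0.1107]
orientation: [[-0.059, 0.998, 0.001], [0.998, 0.059, -0.001], [-0.001, 0.001, -1.0]]
contact_force: [0.7, -0.0, 3.6]
grip_width: 0.001
finger_force: 2.0
```

```bash
python3 -m handwheel '[[-1,[-0.02,0,0.1],0],[-1,[-0.02,0,0.1],0],[-1,[-0.01,0,0.08],0],[-1,[0,0,0],0]]'
python3 -m handwheel '[[-1,[0,0,0.06],0],[-1,[0,0,0.05],0],[-1,[0,0,0],0]]'
python3 -m handwheel '[[-1,[0,0,0.04],0],[-1,[0,0,0],0]]'
```

```text
clock: 23.15
tool_pos: [0.5522, -0.2335, 0.102]
orientation: [[-0.059, 0.998, -0.0], [0.998, 0.059, 0.0], [0.0, -0.0, -1.0]]
contact_force: [1.1, -1.3, 1.7]
grip_width: 0.002
finger_force: 1.0
clock: 23.52
tool_pos: [0.552, -0.2333, 0.0986]
orientation: [[-0.059, 0.998, -0.001], [0.998, 0.059, 0.0], [0.0, -0.001, -1.0]]
contact_force: [0.7, -0.6, 1.0]
grip_width: 0.0
finger_force: 0.4
clock: 23.78
tool_pos: [0.552, -0.2334, 0.0975]
orientation: [[-0.059, 0.998, -0.0], [0.998, 0.059, 0.0], [0.0, -0.0, -1.0]]
contact_force: [0.7, -0.4, 0.3]
grip_width: 0.002
finger_force: 0.2
```

```bash
python3 -m handwheel '[[-1,[0,0,0.05],0],[-1,[0,0,0.05],0],[-1,[0,0,0],0]]'
python3 -m handwheel '[[-1,[0,0,0.03],0],[-1,[0,0,0],0]]'
python3 -m handwheel '[[-1,[0,0,0.02],0],[-1,[0,0,0],0]]'
```

```text
clock: 24.15
tool_pos: [0.552, -0.2334, 0.0944]
orientation: [[-0.059, 0.998, -0.0], [0.998, 0.059, 0.0], [0.0, -0.0, -1.0]]
contact_force: [0.4, 0.1, -0.3]
grip_width: -0.004
finger_force: 0.0
clock: 24.4
tool_pos: [0.5521, -0.2335, 0.0937]
orientation: [[-0.059, 0.998, -0.0], [0.998, 0.059, 0.0], [0.0, -0.0, -1.0]]
contact_force: [-0.2, -0.3, 0.6]
grip_width: -0.001
finger_force: 0.0
clock: 24.65
tool_pos: [0.5521, -0.2335, 0.0932]
orientation: [[-0.059, 0.998, -0.0], [0.998, 0.059, -0.0], [-0.0, -0.0, -1.0]]
contact_force: [-0.1, -0.2, -0.1]
grip_width: 0.001
finger_force: 0.0
```

```bash
python3 -m handwheel '[[-1,[0,0,0.02],0],[-1,[0,0,0],0]]'
python3 -m handwheel '[[-1,[0,0,0.02],0],[-1,[0,0,0],0]]'
python3 -m handwheel '[[-1,[0,0,0.02],0],[-1,[0,0,0],0]]'
```

```text
clock: 24.9
tool_pos: [0.5522, -0.2335, 0.0928]
orientation: [[-0.059, 0.998, 0.0], [0.998, 0.059, -0.0], [-0.0, 0.0, -1.0]]
contact_force: [-0.8, 1.0, 3.6]
grip_width: 0.001
finger_force: 1.7
clock: 25.15
tool_pos: [0.5522, -0.2335, 0.0927]
orientation: [[-0.059, 0.998, 0.001], [0.998, 0.059, -0.0], [-0.0, 0.001, -1.0]]
contact_force: [-2.0, 1.3, 8.9]
grip_width: -0.002
finger_force: 4.5
clock: 25.4
tool_pos: [0.5523, -0.2335, 0.0926]
orientation: [[-0.059, 0.998, 0.001], [0.998, 0.059, -0.001], [-0.001, 0.001, -1.0]]
contact_force: [-4.1, 1.7, 13.1]
grip_width: -0.004
finger_force: 7.2
```

Hard stop felt: the tip stands at 79 mm, which is the locked height. I'll lift off and check.

```bash
python3 -m handwheel '[[-1,[0,0,-0.3],0],[-1,[0,0,-0.9],0],[-1,[0,0,-0.9],0],[-1,[0,0,-0.9],0],[-1,[0,0,-0.9],0],[-1,[0,0,-0.9],0],[-1,[0,0,-0.9],0],[-1,[-0.9,0,0],0],[-1,[-0.9,0,0],0],[-1,[-0.9,0,0],0],[-1,[-0.9,0,0],0],[-1,[0,0,0],0]]'
python3 - <<'E'
from h import *
p,d=snap('top'); q,_=snap('side'); out=np.zeros((600,800,3),np.uint8)
a=cv2.resize(p[175:250,260:395,::-1],None,fx=3.5,fy=3.5,interpolation=2); b=cv2.resize(q[100:250,240:340,::-1],(400,600)); 
out[:,:400]=b; a=cv2.resize(a,(400,222)); out[:222,400:]=a
cv2.imwrite('pics/end.png',out)
c=manip.camera_info('top'); R=np.array(c['R']);t=np.array(c['t'])
vv,uu=np.mgrid[:420,:560]; W=(np.stack([(uu-c['cx'])/c['fx']*d,(vv-c['cy'])/c['fy']*d,d],-1)-t)@R
a=np.radians(JY); r=W[...,:2]-JO; X=r@[np.cos(a),np.sin(a)]; Y=r@[-np.sin(a),np.cos(a)]; Z=W[...,2]
def med(y0,y1,xm): m=(Y>y0)&(Y<y1)&(abs(X)<xm); return m.sum(),np.round(np.median(Z[m]),4)
print('foot top (want .074)',med(0,.05,.014),'bush .070',med(.058,.076,.02),'handle',[med(-y-.008,-y+.008,.006) for y in(.19,.21,.23,.245)])
m=(Y>.0)&(Y<.04)&(Z>.066)&(Z<.085)&(abs(X)<.03);print('foot x',np.percentile(X[m],[2,50,98]).round(4))
E
```

```text
clock: 26.9
tool_pos: [0.558, -0.3441, 0.2609]
orientation: [[-0.056, 0.998, -0.001], [0.998, 0.056, 0.001], [0.001, -0.001, -1.0]]
contact_force: [-0.1, 0.1, -0.8]
grip_width: 0.002
finger_force: 0.0
foot top (want .074) (np.int64(232), np.float64(0.074)) bush .070 (np.int64(114), np.float64(0.0699)) handle [(np.int64(33), np.float64(0.0792)), (np.int64(30), np.float64(0.0784)), (np.int64(32), np.float64(0.0797)), (np.int64(75), np.float64(0.4993))]
foot x [-0.0164  0.0008  0.0183]
```

View pics/end.png

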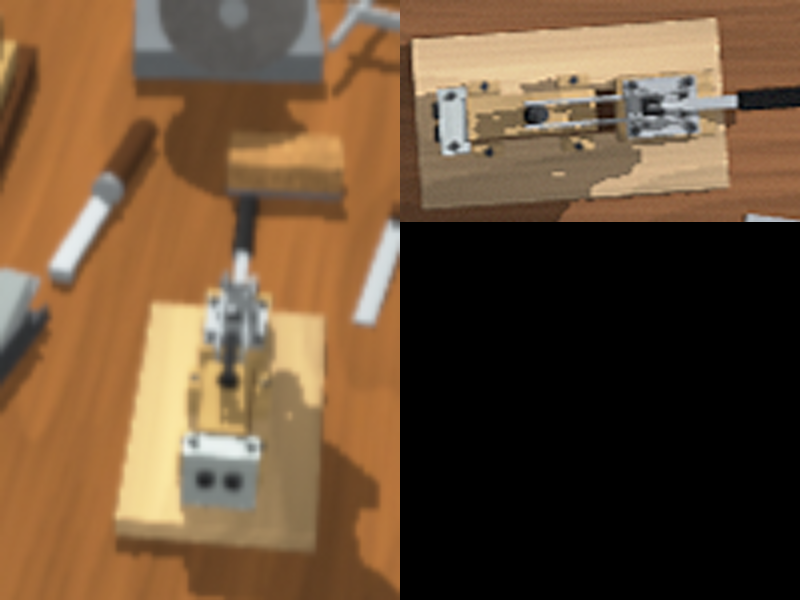

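The foot top measures 74 mm, so it is on the bed. The handle is level at 79 mm and locked, and the heel is at the bush. Handing in.

```bash
python3 -c "
from cell import manip
print(manip.sign_off())"
```

```text
the job is handed in; nothing more can be done
None
```

The foot is loaded: its heel was seated against the bush block at roughly 7 N, it now lies fully down on the bed (top measured at 74 mm), and the clamp handle is level at its stop and locked; the job is handed in, at about 27 s on the robot clock, and the sign-off returned no verdict.

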